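# Reagent bottles back on the bench shelf in order of height

## Task

Put the four capped bottles back on the low plywood bench shelf, one in the middle of each rubber pad, in order of height with the shortest next to the balance and the tallest at the far end, so that the tall ones stay clear of its pan. Keep every bottle upright, set it down rather than dropping it, and leave the glass beaker where it is.

Things in the scene. Friction and masses are not known exactly. Their poses are not given: they have to be found in the camera images.
- tub_blue: Shortest: small white plastic tub with a bright blue screw lid. 60 mm tall in all; body 46 mm diameter, lid 50 mm diameter and 20 mm high at the top. About 80 g. Origin: centre of its underside, z up. Stands free on the bench at the start; round, so its yaw does not matter. Grip it from above by the cap.
- jar_black: Second shortest: grey plastic jar with a black screw cap and a yellow-banded label. 88 mm tall in all; body 56 mm diameter, cap 52 mm diameter and 22 mm high at the top. About 150 g. Origin: centre of its underside, z up. Stands free on the bench at the start; round, so its yaw does not matter. Grip it from above by the cap.
- bottle_green: Second tallest: white plastic bottle with a green screw cap. 116 mm tall in all; body 58 mm diameter, cap 42 mm diameter and 22 mm high at the top, shoulder below it. About 220 g. Origin: centre of its underside, z up. Stands free on the bench at the start; round, so its yaw does not matter. Grip it from above by the cap.
- bottle_red: Tallest: dark amber bottle with a red screw cap. 146 mm tall in all; body 60 mm diameter, cap 38 mm diameter and 24 mm high at the top, shoulder below it. About 340 g. Origin: centre of its underside, z up. Stands free on the bench at the start; round, so its yaw does not matter. Grip it from above by the cap.
- pad_1: Round grey-green rubber pad, 72 mm diameter, 3 mm thick, at the +y end (left seen from the robot) of the fixed plywood bench shelf (370 x 110 mm, back lip 8 mm high); the four pads look alike, in one row 82 mm apart. Origin: centre of its underside, 45 mm above the bench, so a bottle stands 3 mm above it. y runs along the row towards pad_1, x across the shelf away from the robot, z up.
- pad_2: Round grey-green rubber pad, 72 mm diameter, 3 mm thick, second from the +y end of the fixed plywood bench shelf (370 x 110 mm, back lip 8 mm high); the four pads look alike, in one row 82 mm apart. Origin: centre of its underside, 45 mm above the bench, so a bottle stands 3 mm above it. y runs along the row towards pad_1, x across the shelf away from the robot, z up.
- pad_3: Round grey-green rubber pad, 72 mm diameter, 3 mm thick, third from the +y end of the fixed plywood bench shelf (370 x 110 mm, back lip 8 mm high); the four pads look alike, in one row 82 mm apart. Origin: centre of its underside, 45 mm above the bench, so a bottle stands 3 mm above it. y runs along the row towards pad_1, x across the shelf away from the robot, z up.
- pad_4: Round grey-green rubber pad, 72 mm diameter, 3 mm thick, at the -y end (right seen from the robot) of the fixed plywood bench shelf (370 x 110 mm, back lip 8 mm high); the four pads look alike, in one row 82 mm apart. Origin: centre of its underside, 45 mm above the bench, so a bottle stands 3 mm above it. y runs along the row towards pad_1, x across the shelf away from the robot, z up.
- balance: Fixed white top-loading laboratory balance with a sloped front panel and a round steel pan, 190 mm wide, 300 mm deep, 78 mm high. Origin: centre of its underside, x to its back, y to its left, z up. It stands beyond one end of the shelf, left or right; a blue magnetic stirrer with a white square top (165 mm wide, 250 mm deep, 94 mm high) stands beyond the other end.
- beaker: Glass beaker, loose, 70 mm diameter, 90 mm high, about 120 g, standing on the bench off to one side; to be left where it is. Origin: centre of its underside.
Mind the look-alikes: they are no part of the job. What is shaped like the tub_blue but turquoise is not meant.

How it is judged:
By the outcome, as a careful person would: the job done as asked, in the order asked, and still so for the second after the job is handed in, with the robot touching nothing.
It also fails if it takes over 93 s, if anything falls off the work surface, if the arm or the gripper's body presses on something with over 40 N, if the wrist force passes 120 N, or if a joint passes its speed limit or range.

## Robot

A 6-joint arm with a two-finger parallel gripper is mounted at the origin on the work surface. World frame = base frame: x ahead of the robot, y to its left, z up, the work surface at z = 0. Lengths are in m, angles in rad, forces in N, time in s.
With the tool pointing down it reaches from about 0.3 to 0.875 m from the base axis. Payload 4.2 kg.
Tool frame: the origin (TCP) lies midway between the tips of the shut fingers; the grasp point (between the pads) lies 19 mm behind it; z points along the fingers, y is the line along which they close (so a half turn about z gives the same grasp; the last joint's range is limited). The gripper opens to 85 mm and grips with 20 to 120 N. Pads are 22 mm wide; open, the fingers measure 114 mm over their backs; the gripper's body (76 mm by 85 mm) begins 54 mm behind the grasp point. The pads swing forward as they close: fully open they stand 13 mm farther back than shut.
Start: joints at [-1.176, 0.32, 1.565, -0, 1.257, -0.02], TCP at [0.232, -0.526, 0.21] pointing down, gripper open.
Joint ranges: [-3.11, 3.11], [-0.84, 2.01], [0.21, 2.61], [-1.34, 4.49], [0.05, 2.63], [-2.56, 2.56]. Speed limits (rad/s): [2.57, 2.57, 3.14, 3.14, 3.14, 3.14].

## Interface

Orientations are given as a unit quaternion [w, x, y, z].
In Python, from plant import ctrl, vision gives the robot as it stands.
- The arm moves only by the shell command python3 -m inch 'ROWS' [FORCE]. ROWS is JSON, a list of rows, each a list of 7 numbers: the shift along the tool's x, y, z normalised to -1 to 1, where 1 is 200 mm, then the turn, a rotation vector about the tool's x, y, z normalised to -1 to 1, where 1 is 360 degrees, then the closure, from -1 (fully open) to 1 (shut). In form: [[x, y, z, wx, wy, wz, fingers], ...]. A call has 1 to 20 rows; each row shifts and turns the commanded pose from where the row before left it, along the tool's axes as they then stand; what a row does not reach is not made up. A row lasts 1/12 s, in which the tool goes at most 41.7 mm and 7.16 degrees, less where a joint would pass 70% of its speed; a pose out of reach is approached as far as the arm can. A call with a number of a shift or a turn outside -1 to 1 is refused whole. A call with a gripper value outside its range is refused whole. The fingers move at their own pace and stop on an object; FORCE is the grip in N (left out, the last holds). Time passes only in rows, so rows that do not move let the fingers close. It gives the time, the measured TCP pose, the force, the opening and the grip force at its end, in the units of the state.
- ctrl.sense(): the state, without advancing time (a new reading comes with each control period).
- vision.capture(name): name is "scene" or "side" or "wrist"; returns a dict with "image" (384x512x3 uint8, blue, green, red), "intrinsics" (3x3 intrinsics, pixels), "camera_from_world" (4x4, takes a point from world to camera coordinates); the wrist camera has in their place "T_tool_cam" (4x4, takes a point from camera to tool coordinates, whose origin is the TCP and whose axes are the flange's). Camera axes: x right, y up, looking along -z (the intrinsics and any distortion apply to the point x, -y, -z); pixel columns grow to the right and rows downward; lengths in m; the calibration is good to about 2 mm. The wrist camera is an equidistant fisheye: a pixel r from the principal point sees the ray r / f radians off the axis. A picture is of the moment at which its call begins: read the wrist's pose just before it. There is no depth.
- ctrl.job_done(): hands the job in; it is judged then, once.
The state is a dict: "clock": time; "joint_positions": joint angles; "dq": joint speeds; "joint_torque": joint torques, N m; "tcp_pos": TCP position; "tcp_rot": TCP orientation; "wrist_force": force on the tool from outside, world axes, zero at the start; "moment": the same for the moment, N m; "grip_width": finger opening in m; "finger_force": force on a finger pad.
Only numpy, scipy, OpenCV 4.12 (cv2) and the standard library are available. Lean on these libraries where they do the work, as an engineer would, in place of code of your own. Each camera call takes 0.05 s, during which the arm holds its last target. There are 200 camera calls.

## Working session

There is one attempt and no reset: what is moved stays moved. The work goes in short steps, Python scripts to look and compute and a shell command to move; the robot and the scene stay as the last step left them, time stands still between calls to the robot, and variables do not carry over. Pictures are saved under pics/ and viewed, at most 14 in all, crops included, and the job is handed in when it is done.

```bash
ls; mkdir -p pics; python3 - <<'E'
from plant import ctrl, vision
import cv2,pickle
s=ctrl.sense();print(s)
d={}
for n in("scene","side"):
    c=vision.capture(n);d[n]=c;cv2.imwrite(f"pics/{n}0.png",cv2.resize(c["image"],(800,600),interpolation=cv2.INTER_CUBIC));print(n,{k:v for k,v in c.items() if k!="image"})
pickle.dump(d,open("c0.pkl","wb"))
E
```

```text
pics
{'clock': 0.0, 'joint_positions': array([-1.17603319e+00,  3.20262331e-01,  1.56570911e+00,  2.82753213e-05,
        1.25739024e+00, -1.99948044e-02]), 'dq': array([ 0.00033181,  0.00165982,  0.00134095, -0.00114886,  0.0016135 ,
        0.00076033]), 'joint_torque': array([ 1.91787636e-03, -4.15522385e+01, -2.34162837e+01, -3.03887731e-06,
        8.05365911e-03,  4.21751764e-06]), 'tcp_pos': array([ 0.23151473, -0.52575338,  0.2089876 ]), 'tcp_rot': array([-8.71537220e-04,  9.78574451e-01,  2.05891382e-01, -1.51566269e-04]), 'wrist_force': array([ 0.74483698, -0.28067673, -0.29243617]), 'moment': array([ 0.01430921,  0.02110509, -0.01364814]), 'finger_force': 0.0, 'grip_width': 0.08606262796035002}
scene {'intrinsics': array([[389.72258008,   0.        , 256.45865572],
       [  0.        , 389.72258008, 196.85020417],
       [  0.        ,   0.        ,   1.        ]]), 'camera_from_world': array([[-0.76526507,  0.64358845, -0.01277841,  0.35816724],
       [-0.38947114, -0.44711658,  0.80523226,  0.14203111],
       [ 0.51252474,  0.62119294,  0.59282183, -1.4838716 ],
       [ 0.        ,  0.        ,  0.        ,  1.        ]])}
side {'intrinsics': array([[360.34447671,   0.        , 258.60659133],
       [  0.        , 360.34447671, 197.07216519],
       [  0.        ,   0.        ,   1.        ]]), 'camera_from_world': array([[-0.9973469 , -0.07152685, -0.01353037,  0.47634499],
       [ 0.02518474, -0.51342657,  0.85776389, -0.05082516],
       [-0.0683    ,  0.8551474 ,  0.51386578, -1.11697678],
       [ 0.        ,  0.        ,  0.        ,  1.        ]])}
```

View pics/scene0.png

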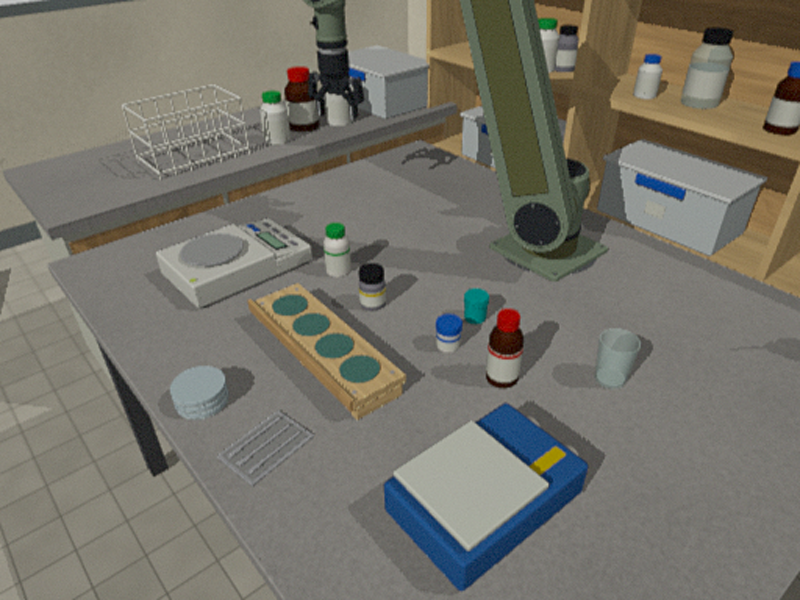

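View pics/side0.png

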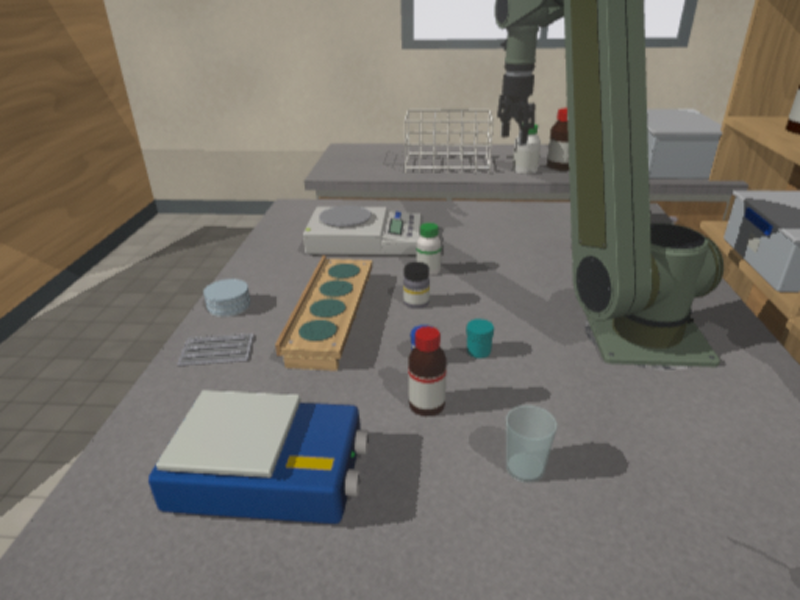

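The balance stands beyond the -y end, so tub→pad_4, jar→pad_3, green→pad_2, red→pad_1. In scene (800x600), the green cap is at (335,231), black (371,273), blue (449,323), red (508,320), and the pads are at (290,305) to (360,369). In side, the blue tub is partly hidden behind the red bottle. Next I'll enlarge.

```bash
python3 - <<'E'
import pickle,cv2
d=pickle.load(open("c0.pkl","rb"))
for n,(x,y,w,h) in dict(scene=(150,135,200,150),side=(170,130,160,140)).items():
    k=800//w if n=="scene" else 4
    im=cv2.resize(d[n]["image"][y:y+h,x:x+w],None,fx=k,fy=k,interpolation=cv2.INTER_CUBIC)
    for i in range(0,w,20):
        cv2.putText(im,str(x+i),(i*k,10),0,.35,(255,255,255),1);cv2.line(im,(i*k,12),(i*k,18),(255,255,255),1)
    for j in range(10,h,10): cv2.putText(im,str(y+j),(0,j*k+4),0,.35,(255,255,255),1)
    cv2.imwrite(f"pics/{n}_crop.png",im)
E
```

```text
(no output)
```

View pics/scene_crop.png

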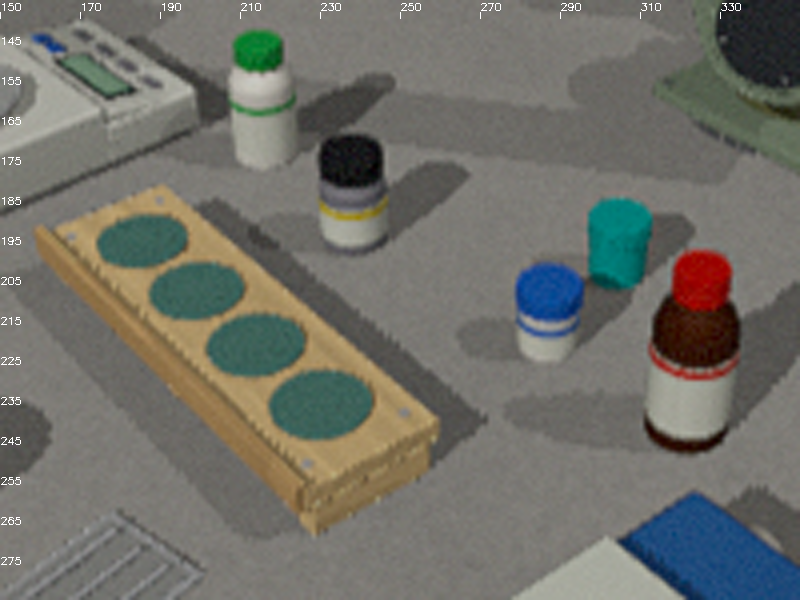

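View pics/side_crop.png

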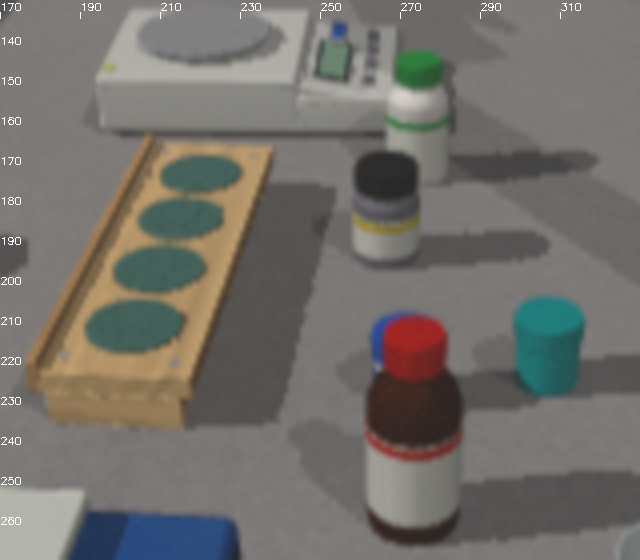

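Crop readings: pads (scene crop) at (142,241), (197,290), (256,345), (321,404), and in side at (201,173), (181,218), (159,269), (135,326). I also have the cap boxes. Triangulating now.

```bash
cat > h.py <<'E'
import numpy as np, pickle
d=pickle.load(open("c0.pkl","rb"))
def ray(n,p):
    K=d[n]["intrinsics"];T=d[n]["camera_from_world"]
    v=np.array([(p[0]-K[0,2])/K[0,0],-(p[1]-K[1,2])/K[1,1],-1]);R=T[:3,:3]
    return -R.T@T[:3,3],R.T@v/np.linalg.norm(v)
def tri(rays):
    A=sum(np.eye(3)-np.outer(v,v) for o,v in rays);b=sum((np.eye(3)-np.outer(v,v))@o for o,v in rays)
    x=np.linalg.solve(A,b);return x,[np.linalg.norm((np.eye(3)-np.outer(v,v))@(x-o)) for o,v in rays]
def atz(n,p,z):
    o,v=ray(n,p);return o+v*(z-o[2])/v[2]
S=lambda p:(p[0]/4+150-.4,p[1]/4+135-.4); D=lambda p:(p[0]/4+170-.4,p[1]/4+130-.4)
E
python3 - <<'E'
from h import *
np.set_printoptions(precision=4,suppress=True)
P=dict(pad4=((142,241),(201,173.5)),pad3=((197,290.5),(181,218.5)),pad2=((256.5,345),(159,269)),pad1=((321,404.5),(135,326)),
green=((259.5,51),(419,69)),black=((351,160),(386.5,174)),red=((702,280),(415,348)))
Z=dict(green=.105,black=.077,red=.134)
for k,(a,b) in P.items():
    x,r=tri([ray("scene",S(a)),ray("side",D(b))]);z=Z.get(k,.048)
    print(k,x,np.round(r,4),z,atz("scene",S(a),z)[:2],atz("side",D(b),z)[:2])
print("blue",atz("scene",S((549.5,292)),.05),atz("side",D((404,340)),.05))
# turquoise, beaker
print("turq",atz("scene",S((620,230)),.05)); 
print("beaker",atz("scene",(617*.64,360*.64),.045),"stirrer corner",atz("scene",(505*.64,408*.64),.06))
E
```

```text
pad4 [ 0.6263 -0.1633  0.0432] [0.0005 0.0005] 0.048 [ 0.629  -0.1579] [ 0.6244 -0.153 ]
pad3 [ 0.6293 -0.0794  0.044 ] [0.0006 0.0006] 0.048 [ 0.6313 -0.0756] [ 0.6277 -0.0711]
pad2 [0.6321 0.0033 0.044 ] [0.0005 0.0005] 0.048 [0.6343 0.0067] [0.6305 0.0108]
pad1 [0.6347 0.0845 0.0432] [0.0004 0.0004] 0.048 [0.6374 0.0884] [0.6328 0.0923]
green [ 0.4372 -0.2624  0.1038] [0.0003 0.0003] 0.105 [ 0.4381 -0.261 ] [ 0.4372 -0.2589]
black [ 0.4586 -0.1064  0.0758] [0.0005 0.0005] 0.077 [ 0.4592 -0.1056] [ 0.4586 -0.1029]
red [0.4229 0.2345 0.1321] [0.0004 0.0004] 0.134 [0.4244 0.2356] [0.4229 0.2378]
blue [0.4335 0.1022 0.05  ] [0.435  0.1037 0.05  ]
turq [0.3365 0.081  0.05  ]
beaker [0.2736 0.3697 0.045 ] stirrer corner [0.5248 0.3283 0.06  ]
```

Heights agree with the sizes given, within about 3 mm. I'll square the tool so that tool x = +y world and tool y = +x world, then look at the shelf with the wrist camera.

```bash
python3 -m inch '[[0,0,0,0,0,-0.0184,-1],[0,0,0,0,0,-0.0184,-1],[0,0,0,0,0,-0.0184,-1],[0,0,0,0,0,-0.0184,-1],[0,0,0,0,0,-0.0184,-1],[0,0,0,0,0,-0.0184,-1],[0,0,0,0,0,-0.0184,-1],[0,0,0,0,0,-0.0184,-1],[0,0,0,0,0,-0.0184,-1],[0,0,0,0,0,-0.0184,-1],[0,0,0,0,0,0,-1]]' 60
python3 -m inch '[[0.165,0.09,-0.03,0,0,0,-1],[0.165,0.09,-0.03,0,0,0,-1],[0.165,0.09,-0.03,0,0,0,-1],[0.165,0.09,-0.03,0,0,0,-1],[0.165,0.09,-0.03,0,0,0,-1],[0.165,0.09,-0.03,0,0,0,-1],[0.165,0.09,-0.03,0,0,0,-1],[0.165,0.09,-0.03,0,0,0,-1],[0.165,0.09,-0.03,0,0,0,-1],[0.165,0.09,-0.03,0,0,0,-1],[0.165,0.09,-0.03,0,0,0,-1],[0.165,0.09,-0.03,0,0,0,-1],[0.165,0.09,-0.03,0,0,0,-1],[0.165,0.09,-0.03,0,0,0,-1],[0.165,0.09,-0.03,0,0,0,-1],[0.165,0.09,-0.03,0,0,0,-1],[0,0,0,0,0,0,-1],[0,0,0,0,0,0,-1],[0,0,0,0,0,0,-1]]'
cat > w.py <<'E'
import sys,cv2,pickle
from plant import ctrl,vision
n=sys.argv[1];s=ctrl.sense();c=vision.capture("wrist");pickle.dump((s,c),open(n+".pkl","wb"))
cv2.imwrite(f"pics/{n}.png",cv2.resize(c["image"],(800,600),interpolation=cv2.INTER_CUBIC))
print(s["clock"],s["tcp_pos"],s["tcp_rot"],s["joint_positions"]);print({k:v for k,v in c.items() if k!="image"})
E
python3 w.py w1
```

```text
clock: 1.02
tcp_pos: [0.2316, -0.526, 0.2094]
tcp_rot: [-0.0, 0.706, 0.708, 0.0]
wrist_force: [-0.0, 0.7, -0.3]
grip_width: 0.0854
finger_force: 0.0
clock: 2.6
tcp_pos: [0.5192, 0.0016, 0.3053]
tcp_rot: [-0.0, 0.707, 0.707, -0.001]
wrist_force: [-0.2, 0.8, -0.1]
grip_width: 0.0852
finger_force: 0.0
2.6 [0.51918676 0.00157555 0.30526291] [-2.81357654e-04  7.07479142e-01  7.06733784e-01 -7.36572462e-04] [-1.86786235e-02  1.85128973e-01  1.51050272e+00 -6.74926649e-04
  1.44738864e+00 -1.75409700e-02]
{'intrinsics': array([[297.31863964,   0.        , 255.43007121],
       [  0.        , 297.31863964, 186.33708069],
       [  0.        ,   0.        ,   1.        ]]), 'T_tool_cam': array([[ 1.85177147e-04,  9.61934149e-01,  2.73281280e-01,
         6.94648063e-02],
       [ 9.99999895e-01, -6.36854803e-05, -4.53437167e-04,
        -9.31032419e-04],
       [-4.18772646e-04,  2.73281335e-01, -9.61934060e-01,
        -1.66011822e-01],
       [ 0.00000000e+00,  0.00000000e+00,  0.00000000e+00,
         1.00000000e+00]])}
```

View pics/w1.png

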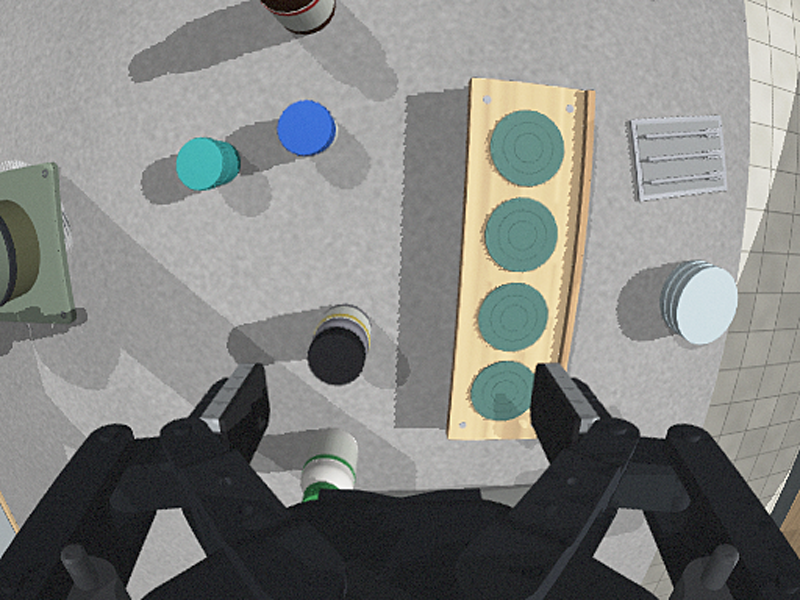

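The wrist view shows the pads at (528,148), (521,234), (513,317) and (505,391), the last partly behind a finger. The blue lid is at (306,128) and the black cap at (336,356).

```bash
cat >> h.py <<'E'
from scipy.spatial.transform import Rotation as Ro
def wray(n,p):  # p in 800x600 px
    s,c=pickle.load(open(f"{n}.pkl","rb"));K=c["intrinsics"]
    u=np.array([(p[0]+.5)*.64-.5-K[0,2],(p[1]+.5)*.64-.5-K[1,2]])/K[0,0];r=np.linalg.norm(u)
    v=np.array([u[0]/r*np.sin(r),-u[1]/r*np.sin(r),-np.cos(r)])
    T=c["T_tool_cam"];q=s["tcp_rot"];R=Ro.from_quat([q[1],q[2],q[3],q[0]]).as_matrix()
    return s["tcp_pos"]+R@T[:3,3],R@T[:3,:3]@v
def watz(n,p,z):
    o,v=wray(n,p);return o+v*(z-o[2])/v[2]
E
python3 - <<'E'
from h import *
np.set_printoptions(precision=4,suppress=True)
sc={"pad1":((528,148),(321,404.5),(135,326)),"pad2":((521,234.5),(256.5,345),(159,269)),"pad3":((513,317),(197,290.5),(181,218.5)),"pad4":((505,391),(142,241),(201,173.5))}
for k,(w,a,b) in sc.items():
    x,r=tri([wray("w1",w),ray("scene",S(a)),ray("side",D(b))]);x2,_=tri([wray("w1",w),ray("scene",S(a))]);print(k,watz("w1",w,.048)[:2],x,np.round(r,4),x2)
x,r=tri([wray("w1",(306,128)),ray("scene",S((549.5,282)))]);print("blue top",watz("w1",(306,128),.06),x,r)
print("jar top",watz("w1",(336,356),.088))
E
```

```text
pad1 [0.6364 0.0877] [0.6357 0.0872 0.0454] [0.0014 0.0009 0.0018] [0.6367 0.0876 0.047 ]
pad2 [0.6325 0.0062] [0.6326 0.0053 0.0454] [0.0007 0.0009 0.001 ] [0.6332 0.0057 0.0466]
pad3 [ 0.6297 -0.0756] [ 0.6298 -0.0771  0.0454] [0.0008 0.0011 0.0011] [ 0.6304 -0.0764  0.0468]
pad4 [ 0.6283 -0.1576] [ 0.6275 -0.1597  0.0453] [0.0016 0.001  0.0019] [ 0.6286 -0.1582  0.0475]
blue top [0.4359 0.1038 0.06  ] [0.436  0.1038 0.0616] [np.float64(0.0002503320567886439), np.float64(0.00025033205678856406)]
jar top [ 0.4606 -0.0987  0.088 ]
```

Wrist and scene agree to about 1 mm: pads 1–4 are at (.637,.088), (.633,.006), (.630,-.076) and (.6285,-.158), and the tub is at (.436,.1037). Moving down to the tub.

```bash
python3 -m inch '[[0.102,-0.0832,0.1,0,0,0,-1],[0.102,-0.0832,0.1,0,0,0,-1],[0.102,-0.0832,0.1,0,0,0,-1],[0.102,-0.0832,0.1,0,0,0,-1],[0.102,-0.0832,0.1,0,0,0,-1],[0,0,0.15,0,0,0,-1],[0,0,0.15,0,0,0,-1],[0,0,0.15,0,0,0,-1],[0,0,0.15,0,0,0,-1],[0,0,0.08,0,0,0,-1],[0,0,0.08,0,0,0,-1],[0,0,0.08,0,0,0,-1],[0,0,0.05,0,0,0,-1],[0,0,0,0,0,0,-1],[0,0,0,0,0,0,-1],[0,0,0,0,0,0,-1]]'
python3 -m inch '[[0,0,0,0,0,0,1],[0,0,0,0,0,0,1],[0,0,0,0,0,0,1],[0,0,0,0,0,0,1],[0,0,0,0,0,0,1],[0,0,0,0,0,0,1],[0,0,0,0,0,0,1],[0,0,0,0,0,0,1]]' 40
```

```text
clock: 3.98
tcp_pos: [0.4369, 0.1031, 0.0285]
tcp_rot: [0.0, 0.708, 0.707, 0.0]
wrist_force: [0.0, -0.5, 1.3]
grip_width: 0.0853
finger_force: 0.0
clock: 4.65
tcp_pos: [0.4368, 0.1039, 0.0287]
tcp_rot: [0.0, 0.707, 0.707, 0.0]
wrist_force: [-1.2, -1.0, 6.3]
grip_width: 0.0481
finger_force: 40.1
```

```bash
python3 -m inch '[[0,0,-0.05,0,0,0,1],[0,0,-0.1,0,0,0,1],[0,0,-0.15,0,0,0,1],[0,0,-0.15,0,0,0,1],[0,0,-0.15,0,0,0,1],[-0.08,0.06,0,0,0,0,1],[-0.145,0.1065,0,0,0,0,1],[-0.145,0.1065,0,0,0,0,1],[-0.145,0.1065,0,0,0,0,1],[-0.145,0.1065,0,0,0,0,1],[-0.145,0.1065,0,0,0,0,1],[-0.145,0.1065,0,0,0,0,1],[-0.145,0.1065,0,0,0,0,1],[-0.145,0.1065,0,0,0,0,1],[-0.07,0.0465,0,0,0,0,1],[0,0,0,0,0,0,1],[0,0,0,0,0,0,1],[0,0,0,0,0,0,1]]'
python3 w.py w2
```

```text
clock: 6.15
tcp_pos: [0.6273, -0.1573, 0.1475]
tcp_rot: [-0.001, 0.707, 0.707, -0.0]
wrist_force: [-0.2, -0.7, -1.2]
grip_width: 0.048
finger_force: 41.5
6.15 [ 0.62729863 -0.15729788  0.14747401] [-8.40971818e-04  7.06984599e-01  7.07228402e-01 -2.40460965e-04] [-2.63692758e-01  4.73804215e-01  1.48111628e+00  4.53752608e-04
  1.18837014e+00 -2.64207234e-01]
{'intrinsics': array([[297.31863964,   0.        , 255.43007121],
       [  0.        , 297.31863964, 186.33708069],
       [  0.        ,   0.        ,   1.        ]]), 'T_tool_cam': array([[ 1.85911337e-04,  9.61933984e-01,  2.73281861e-01,
         6.94689498e-02],
       [ 9.99999895e-01, -6.41236128e-05, -4.54580609e-04,
        -9.31350742e-04],
       [-4.19752716e-04,  2.73281917e-01, -9.61933895e-01,
        -1.66011803e-01],
       [ 0.00000000e+00,  0.00000000e+00,  0.00000000e+00,
         1.00000000e+00]])}
```

View pics/w2.png

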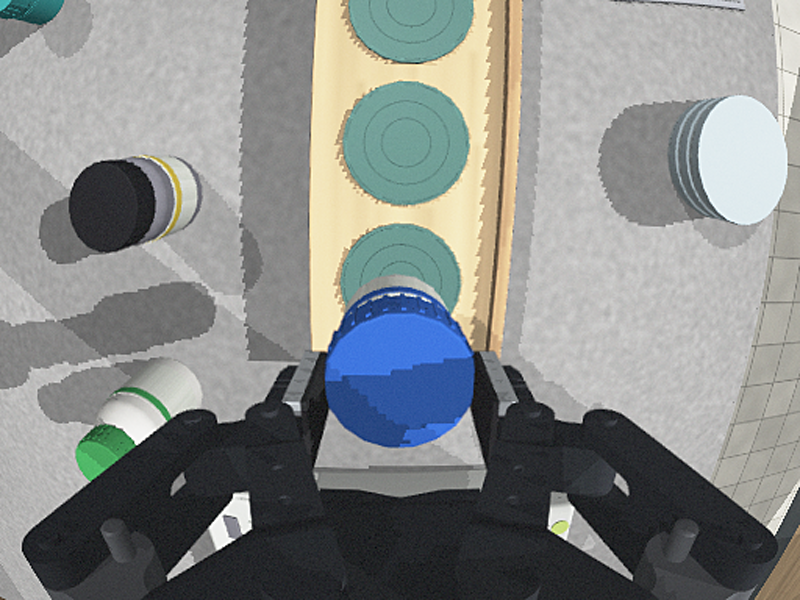

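The tub is held upright, with its lid top at (400,379). Pad_3 is at (406,142), and pad_4 lies partly under the tub with its far rim at y≈224. The black cap top is at (112,206).

```bash
python3 - <<'E'
from h import *
np.set_printoptions(precision=4,suppress=True)
print("lid",watz("w2",(400,379),.1788))
print("pad3",watz("w2",(406,142.5),.048),"pad4 rim +y,  -x,+x",watz("w2",(400,224),.048),watz("w2",(341,278),.048),watz("w2",(461,278),.048))
x,r=tri([wray("w2",(406,142.5)),wray("w1",(513,317))]);print(x,r)
print("jar",watz("w2",(112,206),.088), tri([wray("w2",(112,206)),ray("scene",S((351,148)))]))
print("balance edge",watz("w2",(400,465),.078))
E
```

```text
lid [ 0.6267 -0.1555  0.1788]
pad3 [ 0.63   -0.0761  0.048 ] pad4 rim +y,  -x,+x [ 0.6267 -0.1229  0.048 ] [ 0.5917 -0.1549  0.048 ] [ 0.6629 -0.1549  0.048 ]
[ 0.63   -0.076   0.0467] [np.float64(6.017280113866164e-06), np.float64(6.017280114007144e-06)]
jar [ 0.4667 -0.1027  0.088 ] (array([ 0.464 , -0.1022,  0.0896]), [np.float64(0.003177683703647977), np.float64(0.0031776837036480354)])
balance edge [ 0.6268 -0.2669  0.078 ]
```

```bash
python3 -m inch '[[-0.015,0.004,0.06,0,0,0,1],[0,0,0.08,0,0,0,1],[0,0,0.08,0,0,0,1],[0,0,0.04,0,0,0,1],[0,0,0.03,0,0,0,1],[0,0,0.025,0,0,0,1],[0,0,0.01,0,0,0,1],[0,0,0,0,0,0,1],[0,0,0,0,0,0,1],[0,0,0,0,0,0,1]]'
```

```text
clock: 7.03
tcp_pos: [0.6295, -0.1613, 0.0836]
tcp_rot: [0.001, 0.707, 0.707, 0.0]
wrist_force: [0.3, -0.3, -0.9]
grip_width: 0.0479
finger_force: 41.5
```

```bash
python3 -m inch '[[0,0,0.015,0,0,0,1],[0,0,0.01,0,0,0,1],[0,0,0,0,0,0,1],[0,0,0,0,0,0,1]]';  python3 -m inch '[[0,0,0.005,0,0,0,1],[0,0,0,0,0,0,1],[0,0,0,0,0,0,1]]'
```

```text
clock: 7.37
tcp_pos: [0.6288, -0.1612, 0.0776]
tcp_rot: [-0.0, 0.707, 0.707, -0.0]
wrist_force: [0.2, -0.7, -1.7]
grip_width: 0.0479
finger_force: 41.5
clock: 7.62
tcp_pos: [0.6291, -0.1613, 0.077]
tcp_rot: [0.0, 0.707, 0.707, 0.0]
wrist_force: [0.3, -0.6, -0.8]
grip_width: 0.0475
finger_force: 41.6
```

```bash
python3 -m inch '[[0,0,0.005,0,0,0,1],[0,0,0,0,0,0,1],[0,0,0,0,0,0,1]]';  python3 -m inch '[[0,0,0.005,0,0,0,1],[0,0,0,0,0,0,1],[0,0,0,0,0,0,1]]'
```

```text
clock: 7.87
tcp_pos: [0.6292, -0.1614, 0.0768]
tcp_rot: [0.0, 0.707, 0.707, 0.0]
wrist_force: [-1.4, 0.3, 5.7]
grip_width: 0.0476
finger_force: 42.1
clock: 8.12
tcp_pos: [0.6292, -0.1614, 0.0768]
tcp_rot: [0.001, 0.707, 0.707, 0.0]
wrist_force: [-3.7, -0.5, 9.5]
grip_width: 0.0477
finger_force: 42.7
```

```bash
python3 -m inch '[[0,0,0,0,0,0,-1],[0,0,0,0,0,0,-1],[0,0,0,0,0,0,-1],[0,0,0,0,0,0,-1],[0,0,-0.06,0,0,0,-1],[0,0,-0.15,0,0,0,-1],[0,0,-0.2,0,0,0,-1],[0,0,-0.2,0,0,0,-1],[0,0,-0.2,0,0,0,-1],[0.03,-0.165,0,0,0,0,-1],[0.03,-0.165,0,0,0,0,-1],[0.03,-0.165,0,0,0,0,-1],[0.03,-0.165,0,0,0,0,-1],[0.03,-0.165,0,0,0,0,-1],[0,0,0,0,0,0,-1],[0,0,0,0,0,0,-1],[0,0,0,0,0,0,-1]]'
python3 w.py w3 | head -1
```

```text
clock: 9.53
tcp_pos: [0.4649, -0.1315, 0.2379]
tcp_rot: [0.001, 0.707, 0.707, 0.001]
wrist_force: [0.6, 0.0, -0.9]
grip_width: 0.0852
finger_force: 0.0
9.5333 [ 0.46488365 -0.1314655   0.2378875 ] [1.21723279e-03 7.07088192e-01 7.07124028e-01 6.45164708e-04] [-2.99404932e-01  1.54606069e-01  1.71631446e+00  4.07246821e-06
```

View pics/w3.png

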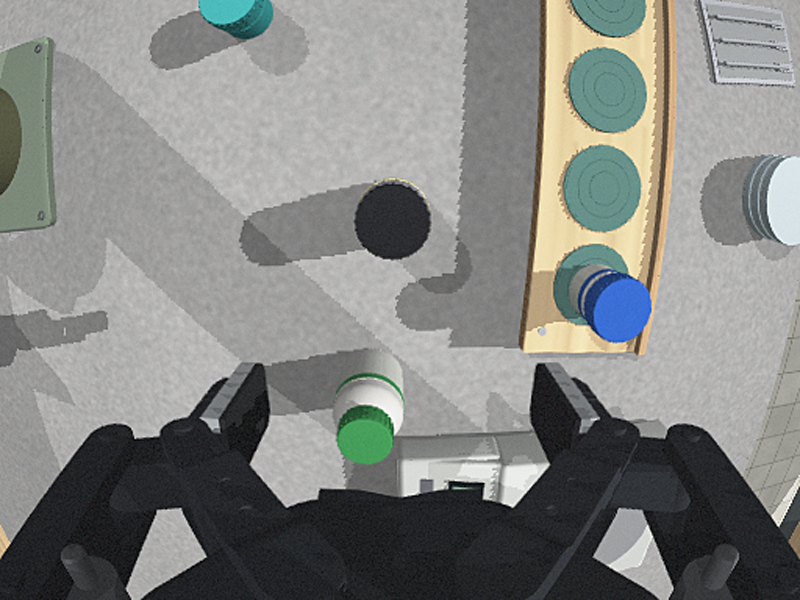

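The tub is standing upright on pad_4, with its lid top at (622,307). The black cap top is at (393,220), seen nearly from above, and the green cap top is at (366,441).

```bash
python3 - <<'E'
from h import *
np.set_printoptions(precision=4,suppress=True)
print("tub",watz("w3",(622,307),.108))
print("pad3",watz("w3",(602,188),.048))
print("pad4 rim L",watz("w3",(553.5,281),.048), "rim top", watz("w3",(592,244),.048))
print("jar",watz("w3",(393,219.5),.088),tri([wray("w2",(112,206)),wray("w3",(393,219.5))]))
print("green",watz("w3",(366,441),.116))
E
```

```text
tub [ 0.6263 -0.158   0.108 ]
pad3 [ 0.6291 -0.076   0.048 ]
pad4 rim L [ 0.5914 -0.1544  0.048 ] rim top [ 0.6234 -0.1227  0.048 ]
jar [ 0.4601 -0.1008  0.088 ] (array([ 0.46  , -0.1027,  0.0783]), [np.float64(0.0006296859479316718), np.float64(0.0006296859479316855)])
green [ 0.4398 -0.2588  0.116 ]
```

```bash
python3 -m inch '[[0.075,-0.015,0.1,0,0,0,-1],[0.07,-0.01,0.1,0,0,0,-1],[0,0,0.17,0,0,0,-1],[0,0,0.17,0,0,0,-1],[0,0,0.15,0,0,0,-1],[0,0,0.1,0,0,0,-1],[0,0,0.07,0,0,0,-1],[0,0,0.05,0,0,0,-1],[0,0,0,0,0,0,-1],[0,0,0,0,0,0,-1],[0,0,0,0,0,0,-1],[0,0,0,0,0,0,1],[0,0,0,0,0,0,1],[0,0,0,0,0,0,1],[0,0,0,0,0,0,1],[0,0,0,0,0,0,1],[0,0,0,0,0,0,1],[0,0,0,0,0,0,1],[0,0,0,0,0,0,1]]' 45
```

```text
clock: 11.17
tcp_pos: [0.4597, -0.1024, 0.0559]
tcp_rot: [0.001, 0.707, 0.707, 0.001]
wrist_force: [-0.4, -0.5, 6.2]
grip_width: 0.0499
finger_force: 45.7
```

```bash
python3 -m inch '[[0,0,-0.05,0,0,0,1],[0,0,-0.1,0,0,0,1],[0,0,-0.15,0,0,0,1],[0,0,-0.15,0,0,0,1],[0,0,-0.15,0,0,0,1],[0.0125,0.1,0,0,0,0,1],[0.025,0.15,0,0,0,0,1],[0.025,0.15,0,0,0,0,1],[0.025,0.15,0,0,0,0,1],[0.025,0.15,0,0,0,0,1],[0.02,0.1,0,0,0,0,1],[0,0.05,0,0,0,0,1],[0,0,0.08,0,0,0,1],[0,0,0.1,0,0,0,1],[0,0,0.08,0,0,0,1],[0,0,0.04,0,0,0,1],[0,0,0.02,0,0,0,1],[0,0,0,0,0,0,1],[0,0,0,0,0,0,1],[0,0,0,0,0,0,1]]'
```

```text
clock: 12.83
tcp_pos: [0.6298, -0.0759, 0.1121]
tcp_rot: [0.001, 0.707, 0.707, 0.001]
wrist_force: [1.0, 0.9, -0.7]
grip_width: 0.0495
finger_force: 47.5
```

```bash
python3 -m inch '[[0,0,0.015,0,0,0,1],[0,0,0.01,0,0,0,1],[0,0,0.01,0,0,0,1],[0,0,0,0,0,0,1],[0,0,0,0,0,0,1]]';  python3 -m inch '[[0,0,0.005,0,0,0,1],[0,0,0,0,0,0,1],[0,0,0,0,0,0,1]]';python3 w.py w4|head -1
```

```text
clock: 13.25
tcp_pos: [0.6292, -0.0758, 0.1041]
tcp_rot: [0.0, 0.707, 0.707, 0.0]
wrist_force: [0.7, 0.0, -0.4]
grip_width: 0.0492
finger_force: 47.6
clock: 13.5
tcp_pos: [0.6293, -0.0758, 0.104]
tcp_rot: [0.001, 0.707, 0.707, 0.0]
wrist_force: [-1.0, 0.4, 5.0]
grip_width: 0.0498
finger_force: 48.1
13.5 [ 0.62933314 -0.07578877  0.10395808] [5.60023318e-04 7.07103458e-01 7.07109791e-01 3.60394782e-04] [-1.37939210e-01  4.88372765e-01  1.57431624e+00 -1.14266818e-04
```

View pics/w4.png

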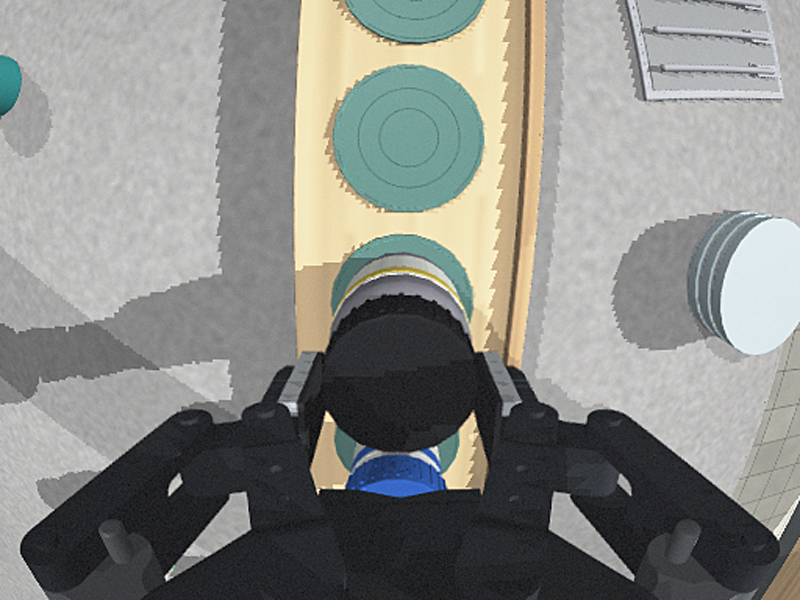

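The jar touches pad_3. Its cap top is at about (401,383), the pad rim top at (403,235), and pad_2 at (408,138).

```bash
python3 - <<'E'
from h import *
np.set_printoptions(precision=4,suppress=True)
print("cap",watz("w4",(401,383),.136),"rim",watz("w4",(403,235),.048),"body front",watz("w4",(400,254),.048),"pad2",watz("w4",(408,138),.048))
E
python3 -m inch '[[0,0,0,0,0,0,-1],[0,0,0,0,0,0,-1],[0,0,0,0,0,0,-1],[0,0,0,0,0,0,-1],[0,0,-0.06,0,0,0,-1],[0,0,-0.15,0,0,0,-1],[0,0,-0.2,0,0,0,-1],[0,0,-0.2,0,0,0,-1],[0,0,-0.1,0,0,0,-1],[-0.185,-0.095,0,0,0,0,-1],[-0.185,-0.095,0,0,0,0,-1],[-0.185,-0.095,0,0,0,0,-1],[-0.185,-0.095,0,0,0,0,-1],[-0.185,-0.095,0,0,0,0,-1],[-0.1,-0.19,0,0,0,0,-1],[0,-0.19,0,0,0,0,-1],[0,-0.1,0,0,0,0,-1],[0,0,0,0,0,0,-1],[0,0,0,0,0,0,-1],[0,0,0,0,0,0,-1]]'
python3 w.py w5 | head -1
```

```text
cap [ 0.629 -0.075  0.136] rim [ 0.6303 -0.0411  0.048 ] body front [ 0.6289 -0.0505  0.048 ] pad2 [0.6326 0.0056 0.048 ]
clock: 15.22
tcp_pos: [0.44, -0.2803, 0.245]
tcp_rot: [0.001, 0.707, 0.707, 0.0]
wrist_force: [0.2, 0.4, -0.4]
grip_width: 0.0855
finger_force: 0.0
15.2167 [ 0.4399799  -0.28026754  0.24501602] [6.15029756e-04 7.07030511e-01 7.07182720e-01 2.78532400e-04] [-5.89429288e-01  2.13430830e-01  1.62317359e+00  3.18319742e-04
```

View pics/w5.png

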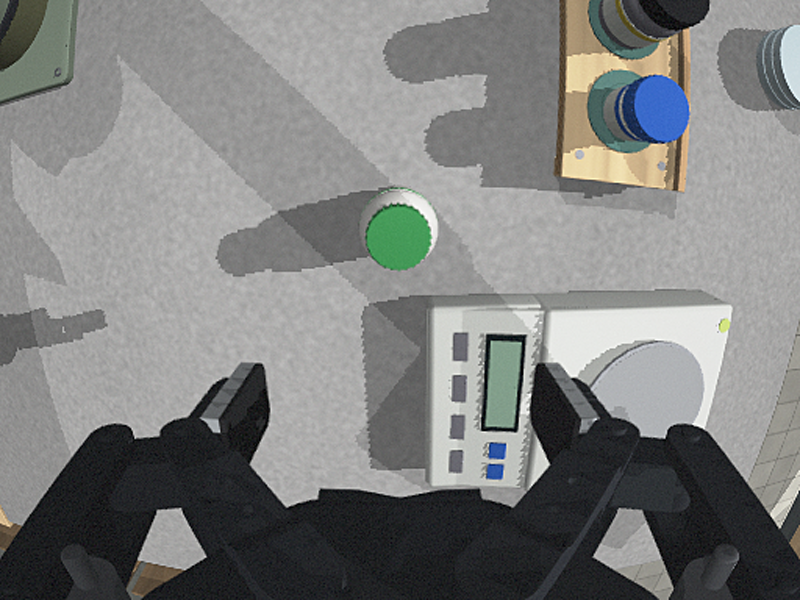

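The jar and tub stand upright. The green cap top is at (398,237). The balance's near corner is at (430,300), so I'll check its clearance.

```bash
python3 - <<'E'
from h import *
np.set_printoptions(precision=4,suppress=True)
print("green",watz("w5",(398,237),.116),tri([wray("w5",(398,237)),wray("w3",(366,441))]),tri([wray("w5",(398,237)),ray("scene",S((259.5,42)))]))
print("bal",watz("w5",(430,300),.05),watz("w5",(543,300),.078),"tub",watz("w5",(655,108),.108))
E
```

```text
green [ 0.4385 -0.2584  0.116 ] (array([ 0.4391, -0.2584,  0.1164]), [np.float64(0.0006848644590279032), np.float64(0.0006848644590280362)]) (array([ 0.4386, -0.2586,  0.115 ]), [np.float64(0.0001915133188224731), np.float64(0.00019151331882250503)])
bal [ 0.4644 -0.3207  0.05  ] [ 0.5507 -0.3124  0.078 ] tub [ 0.6211 -0.1614  0.108 ]
```

```bash
python3 -m inch '[[0.06,-0.007,0.1,0,0,0,-1],[0.05,0,0.15,0,0,0,-1],[0,0,0.17,0,0,0,-1],[0,0,0.17,0,0,0,-1],[0,0,0.1,0,0,0,-1],[0,0,0.07,0,0,0,-1],[0,0,0.045,0,0,0,-1],[0,0,0,0,0,0,-1],[0,0,0,0,0,0,-1],[0,0,0,0,0,0,-1],[0,0,0,0,0,0,1],[0,0,0,0,0,0,1],[0,0,0,0,0,0,1],[0,0,0,0,0,0,1],[0,0,0,0,0,0,1],[0,0,0,0,0,0,1],[0,0,0,0,0,0,1],[0,0,0,0,0,0,1],[0,0,0,0,0,0,1]]' 50
```

```text
clock: 16.85
tcp_pos: [0.4383, -0.2585, 0.0848]
tcp_rot: [0.001, 0.707, 0.707, 0.0]
wrist_force: [0.3, -0.1, 6.5]
grip_width: 0.0397
finger_force: 49.9
```

```bash
python3 -m inch '[[0,0,-0.05,0,0,0,1],[0,0,-0.1,0,0,0,1],[0,0,-0.15,0,0,0,1],[0,0,-0.15,0,0,0,1],[0.1,0,-0.1,0,0,0,1],[0.17,0,0,0,0,0,1],[0.17,0,0,0,0,0,1],[0.17,0,0,0,0,0,1],[0.17,0,0,0,0,0,1],[0.17,0,0,0,0,0,1],[0.17,0,0,0,0,0,1],[0.12,0.08,0,0,0,0,1],[0.0825,0.12,0,0,0,0,1],[0,0.17,0,0,0,0,1],[0,0.17,0,0,0,0,1],[0,0.17,0,0,0,0,1],[0,0.14,0,0,0,0,1],[0,0.08,0,0,0,0,1],[0,0.0435,0,0,0,0,1],[0,0,0,0,0,0,1]]'
python3 -m inch '[[0,0,0.05,0,0,0,1],[0,0,0.1,0,0,0,1],[0,0,0.07,0,0,0,1],[0,0,0.04,0,0,0,1],[0,0,0.015,0,0,0,1],[0,0,0,0,0,0,1],[0,0,0,0,0,0,1],[0,0,0,0,0,0,1]]'
```

```text
clock: 18.52
tcp_pos: [0.6333, 0.0063, 0.193]
tcp_rot: [-0.0, 0.707, 0.707, -0.0]
wrist_force: [-0.0, 1.3, -1.6]
grip_width: 0.0393
finger_force: 51.0
clock: 19.18
tcp_pos: [0.6329, 0.0064, 0.14]
tcp_rot: [0.001, 0.707, 0.707, 0.001]
wrist_force: [0.4, 0.3, -1.2]
grip_width: 0.0394
finger_force: 51.1
```

```bash
python3 -m inch '[[0,0,0.015,0,0,0,1],[0,0,0.01,0,0,0,1],[0,0,0.005,0,0,0,1],[0,0,0,0,0,0,1],[0,0,0,0,0,0,1]]';  python3 -m inch '[[0,0,0.005,0,0,0,1],[0,0,0,0,0,0,1],[0,0,0,0,0,0,1]]';  python3 -m inch '[[0,0,0.005,0,0,0,1],[0,0,0,0,0,0,1],[0,0,0,0,0,0,1]]'
```

```text
clock: 19.6
tcp_pos: [0.6325, 0.0064, 0.1329]
tcp_rot: [0.0, 0.707, 0.707, 0.0]
wrist_force: [-0.1, 0.1, -1.5]
grip_width: 0.0395
finger_force: 51.1
clock: 19.85
tcp_pos: [0.6328, 0.0064, 0.1328]
tcp_rot: [0.001, 0.707, 0.707, 0.0]
wrist_force: [-0.8, 0.1, 5.9]
grip_width: 0.0391
finger_force: 51.6
clock: 20.1
tcp_pos: [0.633, 0.0064, 0.1327]
tcp_rot: [0.001, 0.707, 0.707, 0.001]
wrist_force: [-0.8, 0.6, 8.4]
grip_width: 0.0391
finger_force: 52.1
```

```bash
python3 -m inch '[[0,0,0,0,0,0,-1],[0,0,0,0,0,0,-1],[0,0,0,0,0,0,-1],[0,0,0,0,0,0,-1],[0,0,-0.06,0,0,0,-1],[0,0,-0.15,0,0,0,-1],[0,0,-0.2,0,0,0,-1],[0,0,-0.2,0,0,0,-1],[0,0,-0.1,0,0,0,-1],[0.13,-0.13,0,0,0,0,-1],[0.13,-0.13,0,0,0,0,-1],[0.13,-0.13,0,0,0,0,-1],[0.13,-0.13,0,0,0,0,-1],[0.13,-0.13,0,0,0,0,-1],[0.13,-0.13,0,0,0,0,-1],[0.13,-0.13,0,0,0,0,-1],[0.135,-0.135,0,0,0,0,-1],[0,0,0,0,0,0,-1],[0,0,0,0,0,0,-1],[0,0,0,0,0,0,-1]]'
python3 w.py w6 | head -1
```

```text
clock: 21.77
tcp_pos: [0.4237, 0.2153, 0.2728]
tcp_rot: [0.0, 0.707, 0.707, 0.0]
wrist_force: [-0.8, -0.2, 0.2]
grip_width: 0.0852
finger_force: 0.0
21.7667 [0.42368364 0.21528428 0.27276394] [3.86857827e-04 7.06833185e-01 7.07380164e-01 5.44981674e-05] [ 4.46421820e-01  1.24276559e-01  1.66496974e+00 -7.10239482e-04
```

View pics/w6.png

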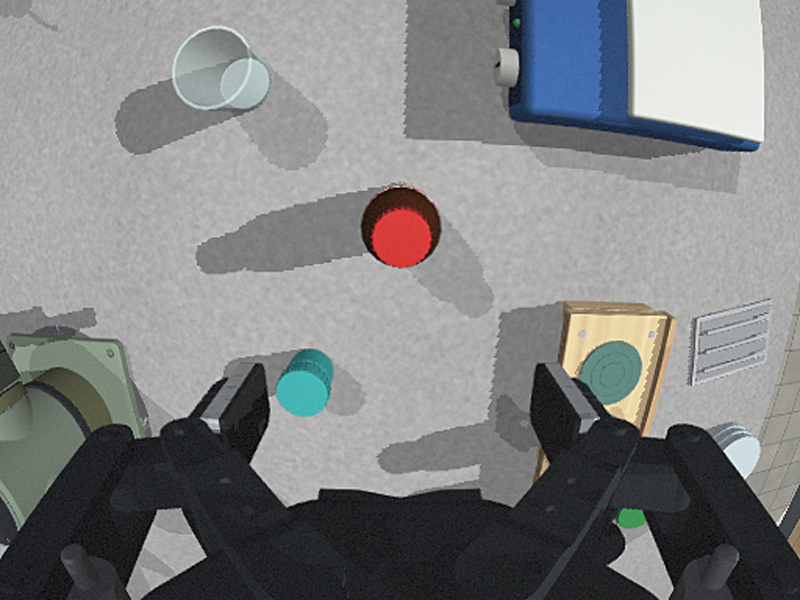

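The red cap top is at (402,238). The beaker is untouched at (222,70), and pad_1 is free at (610,373).

```bash
python3 - <<'E'
from h import *
np.set_printoptions(precision=4,suppress=True)
print("red",watz("w6",(402,238),.146),tri([wray("w6",(402,238)),ray("scene",S((702,268)))]))
print("pad1",watz("w6",(610,373),.048))
E
```

```text
red [0.4246 0.2369 0.146 ] (array([0.425 , 0.2359, 0.1443]), [np.float64(0.0008061542749491228), np.float64(0.0008061542749491017)])
pad1 [0.635  0.0885 0.048 ]
```

```bash
python3 -m inch '[[0.056,0.005,0.1,0,0,0,-1],[0.05,0,0.15,0,0,0,-1],[0,0,0.17,0,0,0,-1],[0,0,0.17,0,0,0,-1],[0,0,0.1,0,0,0,-1],[0,0,0.07,0,0,0,-1],[0,0,0.04,0,0,0,-1],[0,0,0,0,0,0,-1],[0,0,0,0,0,0,-1],[0,0,0,0,0,0,-1],[0,0,0,0,0,0,1],[0,0,0,0,0,0,1],[0,0,0,0,0,0,1],[0,0,0,0,0,0,1],[0,0,0,0,0,0,1],[0,0,0,0,0,0,1],[0,0,0,0,0,0,1],[0,0,0,0,0,0,1],[0,0,0,0,0,0,1]]' 60
```

```text
clock: 23.4
tcp_pos: [0.425, 0.2368, 0.1137]
tcp_rot: [0.0, 0.707, 0.707, 0.001]
wrist_force: [-0.2, -0.3, 6.0]
grip_width: 0.0353
finger_force: 59.6
```

```bash
python3 -m inch '[[0,0,-0.05,0,0,0,1],[0,0,-0.1,0,0,0,1],[0,0,-0.15,0,0,0,1],[0,0,-0.15,0,0,0,1],[0,0,-0.1,0,0,0,1],[-0.05,0.07,0,0,0,0,1],[-0.1,0.14,0,0,0,0,1],[-0.1,0.14,0,0,0,0,1],[-0.1,0.14,0,0,0,0,1],[-0.1,0.14,0,0,0,0,1],[-0.1,0.14,0,0,0,0,1],[-0.1,0.14,0,0,0,0,1],[-0.064,0.09,0,0,0,0,1],[-0.03,0.0575,0,0,0,0,1],[0,0,0,0,0,0,1],[0,0,0,0,0,0,1]]'
python3 -m inch '[[0,0,0.05,0,0,0,1],[0,0,0.1,0,0,0,1],[0,0,0.07,0,0,0,1],[0,0,0.04,0,0,0,1],[0,0,0.015,0,0,0,1],[0,0,0,0,0,0,1],[0,0,0,0,0,0,1],[0,0,0,0,0,0,1]]'
```

```text
clock: 24.73
tcp_pos: [0.6354, 0.0876, 0.2218]
tcp_rot: [-0.001, 0.707, 0.707, -0.001]
wrist_force: [-0.8, 0.6, -3.0]
grip_width: 0.0351
finger_force: 60.9
clock: 25.4
tcp_pos: [0.6364, 0.088, 0.1689]
tcp_rot: [0.001, 0.707, 0.707, 0.001]
wrist_force: [-0.7, 0.1, -2.9]
grip_width: 0.0354
finger_force: 60.9
```

```bash
python3 -m inch '[[0,0,0.015,0,0,0,1],[0,0,0.01,0,0,0,1],[0,0,0.005,0,0,0,1],[0,0,0,0,0,0,1],[0,0,0,0,0,0,1]]';  python3 -m inch '[[0,0,0.005,0,0,0,1],[0,0,0,0,0,0,1],[0,0,0,0,0,0,1]]';  python3 -m inch '[[0,0,0.005,0,0,0,1],[0,0,0,0,0,0,1],[0,0,0,0,0,0,1]]'
```

```text
clock: 25.82
tcp_pos: [0.6359, 0.0877, 0.1618]
tcp_rot: [0.0, 0.707, 0.707, -0.0]
wrist_force: [-0.4, -0.4, -1.9]
grip_width: 0.035
finger_force: 61.1
clock: 26.07
tcp_pos: [0.636, 0.0877, 0.1617]
tcp_rot: [0.0, 0.707, 0.707, 0.0]
wrist_force: [-2.0, -1.4, 4.2]
grip_width: 0.0354
finger_force: 61.6
clock: 26.32
tcp_pos: [0.6361, 0.0877, 0.1617]
tcp_rot: [0.001, 0.707, 0.707, 0.001]
wrist_force: [-1.7, -1.3, 8.1]
grip_width: 0.0349
finger_force: 62.1
```

```bash
python3 -m inch '[[0,0,0,0,0,0,-1],[0,0,0,0,0,0,-1],[0,0,0,0,0,0,-1],[0,0,0,0,0,0,-1],[0,0,-0.06,0,0,0,-1],[0,0,-0.14,0,0,0,-1],[0,0,-0.2,0,0,0,-1],[0,0,-0.2,0,0,0,-1],[0,0,-0.2,0,0,0,-1],[0,0,-0.2,0,0,0,-1],[-0.15,0,0,0,0,0,-1],[-0.15,0,0,0,0,0,-1],[-0.15,0,0,0,0,0,-1],[-0.15,0,0,0,0,0,-1],[-0.15,0,0,0,0,0,-1],[-0.15,0,0,0,0,0,-1],[0,0,0,0,0,0,-1],[0,0,0,0,0,0,-1],[0,0,0,0,0,0,-1]]'
python3 w.py w7 | head -1; python3 - <<'E'
from plant import vision
import cv2
cv2.imwrite("pics/scene1.png",cv2.resize(vision.capture("scene")["image"][100:250,120:320],None,fx=4,fy=4,interpolation=cv2.INTER_CUBIC))
E
```

```text
clock: 27.9
tcp_pos: [0.636, -0.0918, 0.3595]
tcp_rot: [-0.0, 0.707, 0.707, 0.0]
wrist_force: [0.7, -0.1, -0.3]
grip_width: 0.0854
finger_force: 0.0
27.9 [ 0.63599857 -0.09179877  0.35951998] [-3.61354839e-04  7.07089783e-01  7.07123670e-01  1.55591998e-04] [-1.61602151e-01  3.90048840e-01  1.09245171e+00  6.77380583e-04
```

View pics/w7.png

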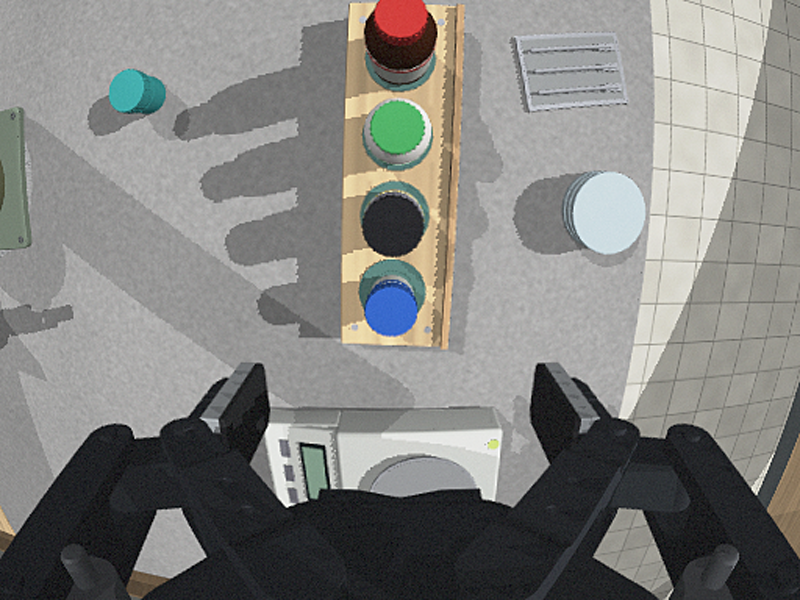

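View pics/scene1.png

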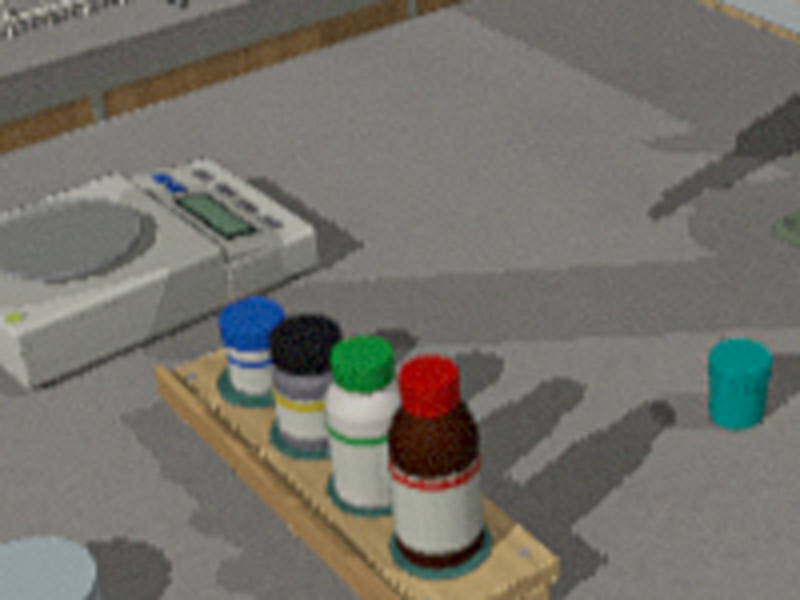

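All four stand upright on their pads, shortest by the balance. Cap tops in w7 are blue (391,308), black (392,224), green (398,126) and red (401,17). Checking the centring numerically.

```bash
python3 - <<'E'
from h import *
np.set_printoptions(precision=4,suppress=True)
for n,p,z in(("tub",(391,308.5),.108),("jar",(392,224),.136),("green",(398,126),.164),("red",(401,17),.194)):print(n,watz("w7",p,z)[:2])
print("pad4 rims L,R,top",watz("w7",(360.5,290),.048)[:2],watz("w7",(424.5,290),.048)[:2],watz("w7",(393,260),.048)[:2])
E
```

```text
tub [ 0.6273 -0.1575]
jar [ 0.6289 -0.0737]
green [0.6341 0.0065]
red [0.6363 0.0855]
pad4 rims L,R,top [ 0.5936 -0.1562] [ 0.662  -0.1562] [ 0.6285 -0.1235]
```

All are within about 2 mm of the pad centres, so I'm handing in.

```bash
python3 -c "
from plant import ctrl;print(ctrl.job_done())"
```

```text
the job is handed in; nothing more can be done
None
```

I handed the job in after about 28 s of the 93 s allowed: tub, jar, green and red bottle stand upright on pads 4 to 1, shortest by the balance, each measured within about 3 mm of its pad centre, and I never touched the beaker.

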